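# Start the brass valve plug with the bar key

### The arm

A 6-joint arm with a two-finger parallel gripper is mounted at the origin on a cart in front of the work surface, level with it; the furniture and walls round the work are solid. World frame = base frame: x ahead of the robot, y to its left, z up, the work surface at z = 0. Lengths are in m, angles in rad, forces in N, time in s.
With the tool pointing down it reaches from about 0.225 to 0.875 m from the base axis. Payload 3.4 kg.
Tool frame: the origin (TCP) lies on the centre line of the jaws, within the pads' length; the fingertips stand 17 mm ahead of it and the grasp point (between the pads) lies 2 mm behind it (nose_length is the distance from the TCP to the fingertips, in m); z points along the fingers, y is the line along which they close (so a half turn about z gives the same grasp; the last joint's range is limited). The gripper opens to 85 mm and grips with 20 to 120 N. Pads are 22 mm wide; open, the fingers measure 114 mm over their backs; the gripper's body (76 mm by 85 mm) begins 54 mm behind the grasp point. The pads swing forward as they close: fully open they stand 13 mm farther back than shut.
Start: joints at [1.184, 0.276, 1.505, -0, 1.361, -0.121], TCP at [0.151, 0.555, 0.248] pointing down, gripper open.
Joint ranges: [-2.89, 2.89], [-0.75, 2.08], [0.22, 2.7], [-1.18, 4.32], [0.11, 2.71], [-2.7, 2.7]. Speed limits (rad/s): [2.57, 2.57, 3.14, 3.14, 3.14, 3.14].

### API

Orientations are given as a unit quaternion [w, x, y, z].
In Python, from rig import get_state, get_image, sign_off, find_in, place_of, nose_length gives the robot as it stands.
- The arm moves only by the tool apply_moves, never from a script. Its argument "deltas" is one flat list of numbers, 5 for each row, row after row: the finger opening in mm, from 0 to 85.4, then the shift along the tool's x, y, z in mm, then the turn about the tool's z in degrees. A call has 1 to 12 rows; each row is the pose to reach, as a shift and turn from the pose commanded when the call began, along the tool's axes at that moment; what a row does not reach only later rows make up. A row lasts 1/12 s, in which the tool goes at most 41.7 mm and 7.16 degrees, less where a joint would pass 70% of its speed; a pose out of reach is approached as far as the arm can. A call with a gripper value outside its range is refused whole. The fingers move at their own pace and stop on an object; "squeeze" is the grip in N (left out, the last holds). Time passes only in rows, so rows that repeat a pose let the fingers close. It gives the time, the measured TCP pose, the force, the opening and the grip force at its end, in the units of the state.
- get_state(): the state, without advancing time (a new reading comes with each control period).
- get_image(name): name is "scene" or "top" or "wrist"; returns a dict with "frame" (400x640x3 uint8, red, green, blue), "K" (3x3 intrinsics, pixels), "k1" (the pictures are not rectified: a ray, as slopes to the right and down, at radius r is drawn at 1 + k1 r^2 times it, then the intrinsics apply), "position" and "orientation" of the camera in the world. Camera axes: x right, y down, z forward; pixel columns grow to the right and rows downward; lengths in m; the calibration is good to about 2 mm. A picture is of the moment at which its call begins. There is no depth.
- sign_off(): hands the job in; it is judged then, once.
Trained networks look in a picture, given as the dict that the camera call returned (one of the last four; its "shot" number tells which), for a name from the list of things; names that differ only in an ending like _2 or _b are one class to them, and where a whole thing is asked for, a point or a joint stands for the part that bears it (a point fixed in the world has none). Each returns a list of dicts, best first, with "score" (0 to 1); they miss things now and then, are a little off and sometimes report something else, mostly with a low value. They report only what shows in the picture. A call takes as long as a camera call.
- find_in(query, picture): "point" ([column, row] in pixels, amid what is visible of it).
- place_of(query, picture): "point" ([column, row] in pixels: a listed point, or the origin of a listed thing).
The state is a dict: "clock": time; "qpos": joint angles; "qd": joint speeds; "effort": joint torques, N m; "position": TCP position; "ee_rot": TCP orientation; "contact_force": force on the tool from outside, world axes, zero at the start; "moment": the same for the moment, N m; "width": finger opening in m; "gripper_force": force on a finger pad.
Only numpy, scipy, OpenCV 4.12 (cv2) and the standard library are available. Lean on these libraries where they do the work, as an engineer would, in place of code of your own. Each camera call takes 0.05 s, during which the arm holds its last target. There are 200 camera calls.

### The job

Take the red-handled key and set it squarely, upright and fully home over the bar head of the brass plug; only then turn it clockwise (seen from above) about a quarter turn to start the plug's thread. Leave the key standing on the brass plug and do not turn the black plug.

Things in the scene. Friction and masses are not known exactly. Their poses are not given: they have to be found in the camera images.
- key: loose key, 105 mm tall, 0.2 kg, upright on its mouth. Origin: centre of its underside, z up. Steel socket 66 (x) x 40 (y) x 36 mm, open below: mouth 60 x 34 mm narrowing within 10 mm to a cavity 50 x 24, 28 mm deep in all. Above it a 16 mm round stem, then a red flat handle 58 (x) x 14 (y) mm from z = 55 to 105 mm: grip it across its 14 mm, along y. A half turn makes no difference.
- brass_seat (a point): foot of the brass plug's bar head, on its axis, in the flat round top (84 mm wide, 40 mm over the desk) of a fixed aluminium valve body. The bar is 44 (x) x 18 (y) x 24 mm high; axes turn with it, x along the bar, z up. Key home: its rim on the flat top, its origin here, its x along the bar (either way round), with 3 mm play all round and 8 degrees of turning play each way.
- brass_plug (a joint): turn of the brass plug about its upright axis, rad, 0 at the start, growing clockwise seen from above up to a stop at 3.0; stays where left, takes about 0.12 N m to turn.
- dark_plug (a joint): the same for the black plug, same shape and size, on a second, like valve body nearby, not to be turned; 0 at the start.

How it is judged:
By the outcome, as a careful person would: the job done as asked, in the order asked, and still so for the second after the job is handed in, with the robot touching nothing.
It also fails if it takes over 42 s, if anything falls off the work surface, if the arm or the gripper's body presses on something with over 40 N, if the wrist force passes 120 N, or if a joint passes its speed limit or range.

## Working session

There is one attempt and no reset: what is moved stays moved. The work goes in short steps, Python scripts to look and compute and a tool call to move; the robot and the scene stay as the last step left them, time stands still between calls to the robot, and variables do not carry over. Pictures are saved under pics/ and viewed, at most 10 in all, crops included, and the job is handed in when it is done.

Besides the shell and the picture viewer there is one more tool, called after "Call:" as name(argument=value, ...), one argument or row to a line, values as JSON. apply_moves: Moves the arm, as the interface text tells. Its arguments: {"type":"object","properties":{"deltas":{"type":"array"},"squeeze":{"type":"number"}},"required":["deltas"]}

```bash
mkdir -p pics; cat > h.py <<'E'
import numpy as np,cv2
from rig import *
from scipy.spatial.transform import Rotation as R
def rot(q): return R.from_quat([q[1],q[2],q[3],q[0]]).as_matrix()
def ray(im,p):
    K=im["K"];d=np.array([(p[0]-K[0][2])/K[0][0],(p[1]-K[1][2])/K[1][1]]);s=d.copy()
    for _ in range(20): s=d/(1+im["k1"]*(s@s))
    return rot(im["orientation"])@np.array([s[0],s[1],1])
def at(im,p,z):
    d=ray(im,p);c=np.array(im["position"]);return c+d*(z-c[2])/d[2]
def proj(im,P):
    c=rot(im["orientation"]).T@(np.array(P)-im["position"]);s=c[:2]/c[2];s=s*(1+im["k1"]*(s@s))
    K=np.array(im["K"]);return K[:2,:2]@s+K[:2,2]
def save(im,n,s=1):
    cv2.imwrite("pics/"+n,cv2.resize(im["frame"][:,:,::-1],None,fx=s,fy=s))
E
python3 - <<'E'
from h import *
print(get_state(),nose_length)
ims={n:get_image(n) for n in("scene","top","wrist")}
big=[]
for n,im in ims.items():
    print(n,np.round(im["position"],3))
    big.append(im["frame"][:,:,::-1])
    save(im,n+"0.png")
    for q,z in(("key",0),("brass_seat",.04),("brass_plug",.05),("dark_plug",.05)):
        for f in(find_in,place_of):
            try: print(n,q,f.__name__,[(np.round(r["point"]),round(r["score"],2),np.round(at(im,r["point"],z),3)) for r in f(q,im)[:3]])
            except Exception as e: print(n,q,e)
E
```

```text
{'clock': 0.0, 'qpos': array([ 1.18397124e+00,  2.76618076e-01,  1.50613083e+00, -4.89029651e-06,
        1.36068849e+00, -1.21001127e-01]), 'qd': array([-4.17299863e-04, -1.18401506e-03,  2.73410988e-03, -4.55485126e-05,
       -1.67225755e-03,  7.22533222e-05]), 'effort': array([-1.89178507e-03, -4.16754842e+01, -2.45801747e+01, -3.77747847e-04,
        1.10471903e-02,  4.82787527e-06]), 'position': array([0.15087613, 0.55434447, 0.24742743]), 'ee_rot': array([-2.29378923e-04,  1.32520436e-01,  9.91179844e-01, -8.93395772e-04]), 'contact_force': array([-0.68518653,  0.28450582, -0.09642229]), 'moment': array([-0.04249458, -0.03621737,  0.01733736]), 'gripper_force': 0.0, 'width': 0.08585415973366836} 0.017
scene [ 0.073 -0.344  0.678]
scene key call [(array([318., 238.]), 0.67, array([ 0.472, -0.04 ,  0.   ]))]
scene key call [(array([315., 248.]), 0.67, array([ 0.448, -0.049, -0.   ]))]
scene brass_seat call [(array([381., 203.]), 0.79, array([ 0.614, -0.111,  0.04 ]))]
scene brass_seat call [(array([380., 209.]), 0.78, array([ 0.597, -0.121,  0.04 ]))]
scene brass_plug call [(arr
[... 418 characters left out ...]
53.]), 0.81, array([ 0.459, -0.047,  0.   ]))]
top brass_seat call [(array([381., 167.]), 0.68, array([ 0.612, -0.122,  0.04 ]))]
top brass_seat call [(array([383., 166.]), 0.8, array([ 0.613, -0.126,  0.04 ]))]
top brass_plug call [(array([384., 167.]), 0.86, array([ 0.608, -0.126,  0.05 ]))]
top brass_plug it knows: brass_seat, key
top dark_plug call [(array([272., 173.]), 0.83, array([0.601, 0.075, 0.05 ]))]
top dark_plug it knows: brass_seat, key
wrist [0.079 0.575 0.373]
wrist key call []
wrist key call []
wrist brass_seat call []
wrist brass_seat call []
wrist brass_plug call []
wrist brass_plug it knows: brass_seat, key
wrist dark_plug call []
wrist dark_plug it knows: brass_seat, key
```

```bash
python3 - <<'E'
import cv2
a=cv2.imread("pics/top0.png")[110:300,220:440];b=cv2.imread("pics/scene0.png")[110:300,230:450]
cv2.imwrite("pics/c1.png",cv2.vconcat([cv2.resize(x,(690,298*2//2) if 0 else None,fx=1,fy=1) for x in []]) if 0 else cv2.resize(cv2.hconcat([a,b]),None,fx=1.8,fy=1.8,interpolation=cv2.INTER_CUBIC))
E
```

```text
(no output)
```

View pics/c1.png

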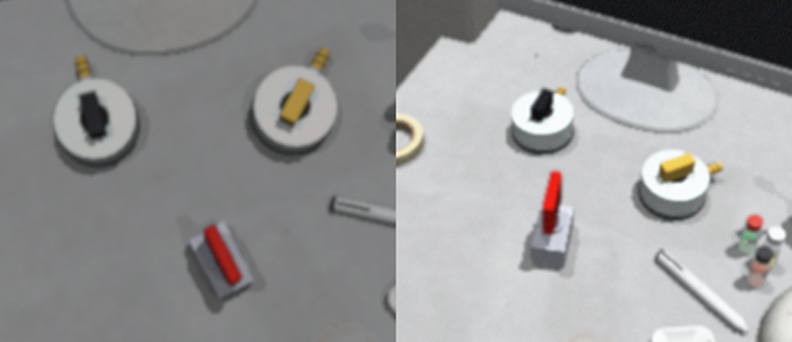

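View pics/scene0.png

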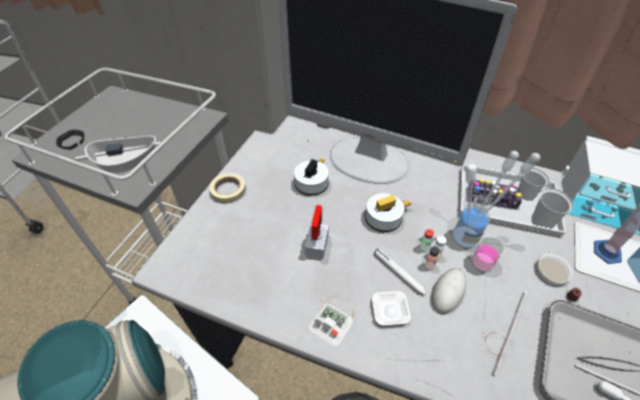

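```bash
cat >> h.py <<'E'
def seg(im,col,z,near,rad=.06):
    hsv=cv2.cvtColor(im["frame"],cv2.COLOR_RGB2HSV)
    h,s,v=[hsv[:,:,i].astype(int) for i in range(3)]
    m=((h<6)|(h>172))&(s>150)&(v>60) if col=="red" else (h>15)&(h<32)&(s>110)&(v>70)
    u=proj(im,near);r=np.linalg.norm(proj(im,np.array(near)+[0,rad,0])-u)
    m=m.astype(np.uint8);c=np.zeros_like(m);cv2.circle(c,(int(u[0]),int(u[1])),int(r),1,-1);m&=c
    n,l,st,ce=cv2.connectedComponentsWithStats(m)
    if n<2:return None
    k=1+np.argmax(st[1:,4]);ys,xs=np.nonzero(l==k)
    P=np.array([at(im,p,z)[:2] for p in zip(xs,ys)],np.float32)
    rc=cv2.minAreaRect(P*1000);b=cv2.boxPoints(rc);e=[b[1]-b[0],b[2]-b[1]];e=max(e,key=np.linalg.norm)
    w=np.linalg.eigh(np.cov(P.T))
    pc=np.degrees(np.arctan2(w[1][1,1],w[1][0,1]))
    return dict(n=len(P),mean=P.mean(0),rect=np.round(rc[0],1),size=np.round(rc[1],1),yaw=np.degrees(np.arctan2(e[1],e[0]))%180,pca=pc%180)
E
python3 - <<'E'
from h import *
im=get_image("top")
print(seg(im,"red",.105,[.455,-.047,.1]));print(seg(im,"y",.064,[.61,-.125,.06],.04))
s=get_state();print(rot(s["ee_rot"]).round(3))
w=get_image("wrist");c=rot(w["orientation"]);print(c.round(3), rot(s["ee_rot"]).T@(np.array(w["position"])-s["position"]),w["K"])
E
```

```text
{'n': 243, 'mean': array([ 0.45296705, -0.04971251], dtype=float32), 'rect': array([453.4, -49.7]), 'size': array([55.1, 11.8]), 'yaw': np.float32(25.81011), 'pca': np.float64(25.75476407083525)}
{'n': 236, 'mean': array([ 0.6064971, -0.1257578], dtype=float32), 'rect': array([ 607., -126.]), 'size': array([20.3, 43.7]), 'yaw': np.float32(148.41736), 'pca': np.float64(152.34472243058286)}
[[-0.965  0.263  0.   ]
 [ 0.263  0.965  0.   ]
 [-0.     0.    -1.   ]]
[[ 0.263  0.922  0.282]
 [ 0.965 -0.252 -0.077]
 [-0.     0.293 -0.956]] [ 0.0748593   0.00060795 -0.12509167] [[282.94116205   0.         318.53298906]
 [  0.         282.94116205 198.13911369]
 [  0.           0.           1.        ]]
```

Call:
apply_moves(
  deltas=[50,-150,-168,0,-14,50,-450,-503,0,-41,50,-450,-503,0,-41,50,-450,-503,0,-41,50,-450,-503,0,-41,50,-450,-503,0,-41,50,-450,-503,0,-41,50,-450,-503,0,-41,50,-450,-503,0,-41,50,-450,-503,0,-41,50,-450,-503,0,-41,50,-450,-503,0,-41],
)

```text
clock: 2.15
position: [0.3671, 0.1229, 0.2488]
ee_rot: [0.001, -0.223, 0.975, 0.0]
contact_force: [1.1, 0.7, -0.4]
width: 0.0501
gripper_force: 0.0
```

```bash
cat >> h.py <<'E'
def togo(xyz,yaw=None):
    s=get_state();M=rot(s["ee_rot"]);d=M.T@(np.array(xyz)-s["position"])*1000
    y=np.degrees(np.arctan2(M[1,0],M[0,0]))
    print("t",round(s["clock"],2),"pos",np.round(s["position"],4),"yaw",round(y%360,2),"tilt",M[:,2].round(3),"F",np.round(s["contact_force"],1),"M",np.round(s["moment"],2),"w",round(s["width"],4),s["gripper_force"])
    print("shift",d.round(1),"turn",None if yaw is None else round((y-yaw+180)%360-180,2))
E
python3 - <<'E'
from h import *
togo([.453,-.05,.248],206);print(get_state()["qpos"].round(2))
E
```

```text
t 2.15 pos [0.3671 0.1229 0.2488] yaw 205.78 tilt [ 0.001  0.    -1.   ] F [ 1.1  0.7 -0.4] M [ 0.07 -0.1  -0.03] w 0.0501 0.0
shift [  -2.2 -193.     0.8] turn -0.22
[ 0.14 -0.02  1.86  0.    1.3  -1.88]
```

Call:
apply_moves(
  deltas=[50,-2,-185,0,0,50,-2,-185,0,0,50,-2,-185,0,0,50,-2,-185,0,0,50,-2,-185,0,0,50,-2,-185,0,0,50,-2,-185,0,0],
)

```text
clock: 2.73
position: [0.449, -0.0416, 0.2481]
ee_rot: [-0.0, -0.222, 0.975, 0.001]
contact_force: [0.5, 1.6, -0.3]
width: 0.0499
gripper_force: 0.0
```

```bash
python3 - <<'E'
from h import *
togo([.453,-.05,.248],206)
im=get_image("wrist");save(im,"w1.png")
print(seg(im,"red",.105,[.453,-.05,.1]))
print(seg(im,"y",.064,[.61,-.125,.06],.05))
for q,z in(("key",0),("brass_seat",.04)): print(q,[(r["point"],r["score"],at(im,r["point"],z).round(4)) for r in place_of(q,im)[:2]])
E
```

```text
t 2.73 pos [ 0.449  -0.0416  0.2481] yaw 205.63 tilt [-0.001  0.001 -1.   ] F [ 0.5  1.6 -0.3] M [0.01 0.03 0.01] w 0.0499 0.0
shift [-0.  -9.3  0.1] turn -0.37
{'n': 772, 'mean': array([ 0.45100453, -0.05052273], dtype=float32), 'rect': array([451.2, -50.7]), 'size': array([60.9, 12.7]), 'yaw': np.float32(25.368816), 'pca': np.float64(25.853002790279902)}
{'n': 568, 'mean': array([ 0.60349303, -0.12436868], dtype=float32), 'rect': array([ 602.6, -123.8]), 'size': array([20.4, 54.4]), 'yaw': np.float32(149.87183), 'pca': np.float64(155.15592820222813)}
key [([311.3, 172.7], 0.74, array([ 0.4563, -0.048 ,  0.    ]))]
brass_seat [([202.2, 253.9], 0.87, array([ 0.6075, -0.1332,  0.04  ]))]
```

View pics/w1.png

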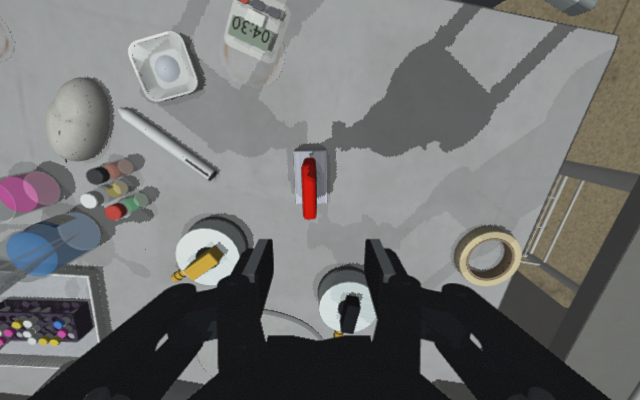

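Call:
apply_moves(
  deltas=[50,0,-8,30,0,50,0,-8,70,0,50,0,-8,105,0,50,0,-8,110,0,50,0,-8,110,0],
)

```text
clock: 3.3
position: [0.4503, -0.0466, 0.137]
ee_rot: [-0.002, -0.224, 0.975, 0.001]
contact_force: [0.3, 0.1, 0.4]
width: 0.0498
gripper_force: 0.0
```

```bash
python3 - <<'E'
from h import *
togo([.4525,-.05,.079],205.7)
im=get_image("wrist");save(im,"w2.png")
print(seg(im,"red",.105,[.453,-.05,.1]))
E
```

```text
t 3.3 pos [ 0.4503 -0.0466  0.137 ] yaw 205.88 tilt [-0.005  0.002 -1.   ] F [0.3 0.1 0.4] M [ 0.04  0.01 -0.04] w 0.0498 0.0
shift [-0.7 -4.2 58. ] turn 0.18
{'n': 2044, 'mean': array([ 0.448297 , -0.0519448], dtype=float32), 'rect': array([449.1, -51.8]), 'size': array([65.4, 12.6]), 'yaw': np.float32(25.973427), 'pca': np.float64(25.948429852320402)}
```

View pics/w2.png

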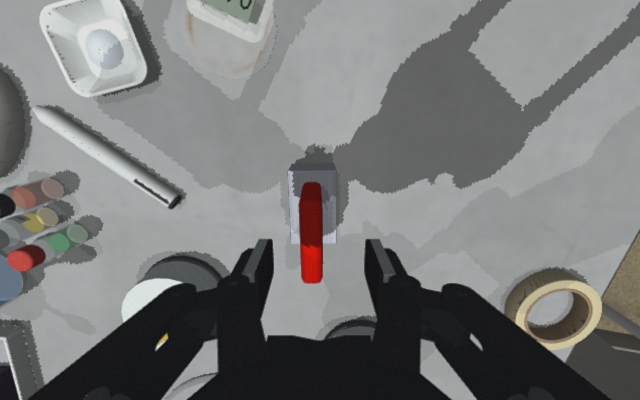

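Call:
apply_moves(
  deltas=[50,-1,-4,0,0,50,-1,-4,20,0,50,-1,-4,40,0,50,-1,-4,58,0,50,-1,-4,58,0,10,-1,-4,58,0,10,-1,-4,58,0,10,-1,-4,58,0,10,-1,-4,58,0,10,-1,-4,58,0],
  squeeze=60,
)

```text
clock: 4.18
position: [0.4563, -0.0517, 0.0819]
ee_rot: [0.002, -0.223, 0.975, -0.001]
contact_force: [-0.9, -0.0, 6.8]
width: 0.0133
gripper_force: 60.2
```

```bash
python3 - <<'E'
from h import *
togo([.4525,-.05,.079],205.7)
E
```

```text
t 4.18 pos [ 0.4563 -0.0517  0.0819] yaw 205.77 tilt [ 0.003 -0.001 -1.   ] F [-0.9 -0.   6.8] M [ 0.07 -0.01 -0.01] w 0.0133 60.22761940956116
shift [2.7 3.2 2.9] turn 0.07
```

Call:
apply_moves(
  deltas=[10,0,0,-15,0,10,0,0,-50,0,10,0,0,-90,0,10,0,0,-100,0,10,0,0,-100,7,10,0,0,-100,14,10,0,0,-100,21,10,0,0,-100,28,10,0,0,-100,35,10,0,0,-100,42,10,0,0,-100,49,10,0,0,-100,56],
)

```text
clock: 5.18
position: [0.4547, -0.0513, 0.1804]
ee_rot: [-0.0, 0.264, 0.965, 0.0]
contact_force: [-0.3, -0.9, -2.8]
width: 0.0139
gripper_force: 59.1
```

```bash
python3 - <<'E'
from h import *
togo([.635,-.07,.182],150)
s=get_image("scene")
for z in(.05,.1,.15,.2): print(z,at(s,(383,148),z).round(3),at(s,(295,108),z).round(3))
t=get_image("top")
zt=get_state()["position"][2]-.080+.105
print(seg(t,"red",zt,list(get_state()["position"][:2])+[zt]))
cv2.imwrite("pics/c3.png",cv2.resize(cv2.hconcat([t["frame"][60:280,200:440,::-1],s["frame"][90:310,230:470,::-1]]),None,fx=1.6,fy=1.6))
E
```

```text
t 5.18 pos [ 0.4547 -0.0513  0.1804] yaw 149.43 tilt [-0.  0. -1.] F [-0.3 -0.9 -2.8] M [0.04 0.   0.01] w 0.0139 59.08318877220154
shift [-164.8   75.6   -1.7] turn -0.57
0.05 [ 0.774 -0.023  0.05 ] [0.776 0.274 0.05 ]
0.1 [ 0.718 -0.048  0.1  ] [0.72  0.225 0.1  ]
0.15 [ 0.662 -0.074  0.15 ] [0.664 0.176 0.15 ]
0.2 [ 0.606 -0.099  0.2  ] [0.608 0.127 0.2  ]
None
```

View pics/c3.png

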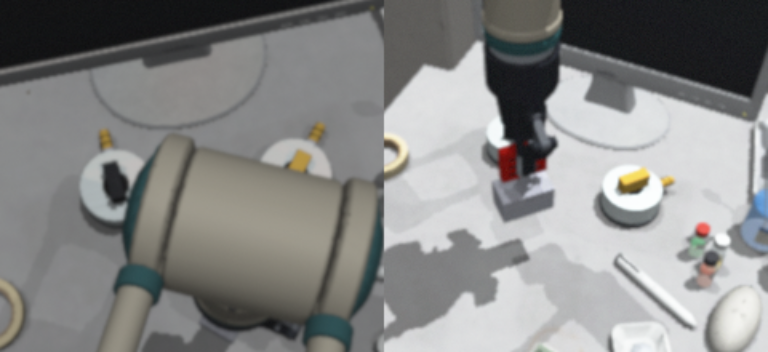

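Call:
apply_moves(
  deltas=[10,-40,-14,0,0,10,-80,-28,0,0,10,-120,-42,0,0,10,-150,-52,0,0,10,-167,-57,0,0,10,-167,-57,0,0,10,-167,-57,0,0,10,-167,-57,0,0],
)

```text
clock: 5.95
position: [0.5696, -0.1839, 0.1798]
ee_rot: [-0.001, 0.26, 0.966, 0.0]
contact_force: [-0.3, 0.7, -2.3]
width: 0.0134
gripper_force: 59.1
```

```bash
python3 - <<'E'
from h import *
togo([.607,-.126,.18],150)
im=get_image("wrist");save(im,"w4.png")
print(seg(im,"y",.064,[.607,-.126,.06],.035))
print([(r["point"],r["score"],at(im,r["point"],.04).round(4)) for r in place_of("brass_seat",im)[:2]])
p=get_state()["position"];print("tcp px",proj(im,p))
print([(r["point"],r["score"],at(im,r["point"],p[2]-.08).round(4)) for r in place_of("key",im)[:2]])
t=get_image("top");print(seg(t,"y",.064,[.607,-.126,.06],.04))
print([(r["point"],r["score"],at(t,r["point"],.04).round(4)) for r in place_of("brass_seat",t)[:2]])
E
```

```text
t 5.95 pos [ 0.5696 -0.1839  0.1798] yaw 149.86 tilt [-0.002  0.001 -1.   ] F [-0.3  0.7 -2.3] M [ 0.03  0.01 -0.02] w 0.0134 59.134506583213806
shift [-3.3 68.9 -0.2] turn -0.14
{'n': 977, 'mean': array([ 0.6064208, -0.1252005], dtype=float32), 'rect': array([ 606.5, -125.6]), 'size': array([19. , 46.8]), 'yaw': np.float32(151.42531), 'pca': np.float64(152.96011415473527)}
[]
tcp px [318.28789047 268.57765503]
[([319.6, 211.0], 0.62, array([ 0.5683, -0.1817,  0.1003]))]
{'n': 235, 'mean': array([ 0.60624707, -0.12572332], dtype=float32), 'rect': array([ 607. , -125.6]), 'size': array([19.7, 44. ]), 'yaw': np.float32(152.68823), 'pca': np.float64(152.48913732240067)}
[([382.5, 166.7], 0.51, array([ 0.612 , -0.1251,  0.04  ]))]
```

View pics/w4.png

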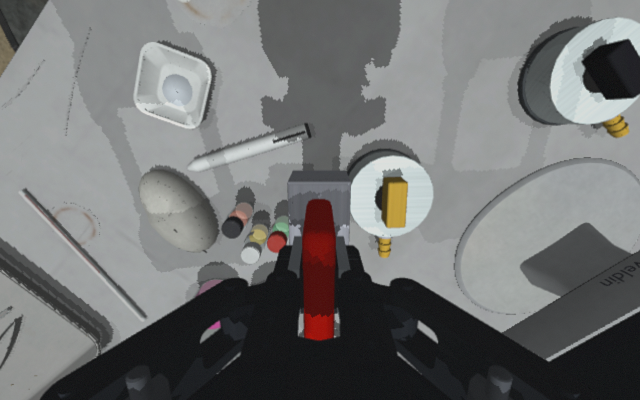

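Call:
apply_moves(
  deltas=[10,-2,25,0,-1,10,-4,50,0,-2,10,-5,65,0,-2.4,10,-5,69,0,-2.4,10,-5,69,0,-2.4,10,-5,69,10,-2.4,10,-5,69,22,-2.4,10,-5,69,28,-2.4,10,-5,69,28,-2.4,10,-5,69,28,-2.4],
)

```text
clock: 7.03
position: [0.6089, -0.1282, 0.1516]
ee_rot: [-0.001, 0.241, 0.971, -0.0]
contact_force: [0.7, -0.1, -2.3]
width: 0.013
gripper_force: 59.4
```

```bash
python3 - <<'E'
from h import *
togo([.6087,-.1268,.1219],152.3)
im=get_image("wrist");s=get_image("scene")
p=get_state()["position"]
print([(r["point"],r["score"],at(im,r["point"],p[2]-.082).round(4)) for r in place_of("key",im)[:2]])
u=proj(s,[.607,-.126,.08]).astype(int);print(u)
a=s["frame"][u[1]-35:u[1]+35,u[0]-40:u[0]+40,::-1]
cv2.imwrite("pics/c5.png",cv2.hconcat([cv2.resize(im["frame"][120:330,220:440,::-1],(419,400)),cv2.resize(a,(380,400),interpolation=cv2.INTER_CUBIC)]))
E
```

```text
t 7.03 pos [ 0.6089 -0.1282  0.1516] yaw 152.12 tilt [-0.002  0.    -1.   ] F [ 0.7 -0.1 -2.3] M [ 0.03 -0.05  0.  ] w 0.013 59.42332863807678
shift [ 0.8  1.2 29.7] turn -0.18
[([319.7, 215.5], 0.58, array([ 0.6113, -0.128 ,  0.0707]))]
[387 195]
```

View pics/c5.png

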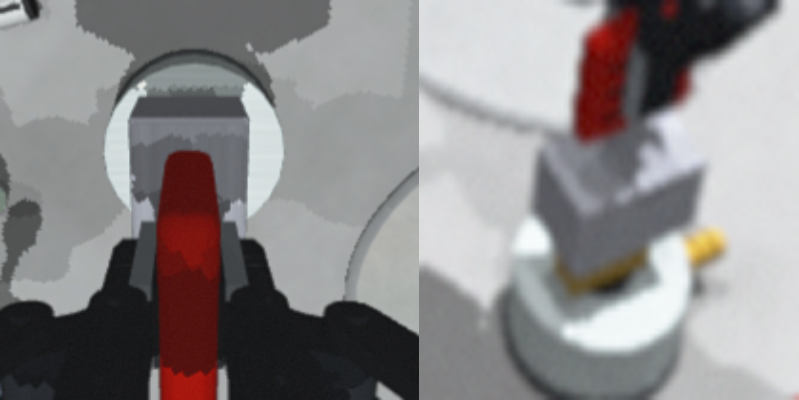

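```bash
python3 - <<'E'
from h import *
im=get_image("wrist");s=get_state();M=rot(s["ee_rot"]);p=s["position"]
def tl(px,z): return (M.T@(at(im,px,z)-p)*1000)[:2].round(1)
f=lambda c,r:(220+c/1.904,120+r/1.904)
print("end face bottom",tl(f(189.5,98),p[2]-.0815),"top edge",tl(f(189.5,118),p[2]-.0815+.036))
print("disc L",tl(f(104.5,150),.04),"R",tl(f(284,150),.04))
# disc outline: bright low-sat pixels; fit circle
P=np.array([tl(f(c,r),.04) for c,r in((104.5,150),(108,125),(284,150),(279,125),(108,180),(281,175),(245,200),(130,70),(255,70),(194,55))])
print(P.tolist())
Q=P[:6];A=np.c_[2*Q,np.ones(len(Q))];x=np.linalg.lstsq(A,(Q**2).sum(1),rcond=None)[0];print("centre",x[:2],np.sqrt(x[2]+x[:2]@x[:2]))
E
```

```text
end face bottom [32.5  1.1] top edge [33.3  1. ]
disc L [  1.6 -38.1] R [ 1.5 44.9]
[[1.6, -38.1], [13.5, -35.9], [1.5, 44.9], [13.4, 42.0], [-13.2, -37.1], [-10.7, 44.1], [-23.4, 27.6], [38.6, -25.1], [38.5, 30.1], [45.2, 3.2]]
centre [-1.88391878  3.21282973] 41.78385201430359
```

Call:
apply_moves(
  deltas=[10,2,1.5,0,0,10,2,1.5,0,0,10,2,1.5,5,0,10,2,1.5,9,0,10,2,1.5,13,0,10,2,1.5,16,0,10,2,1.5,16,0],
)

```text
clock: 7.82
position: [0.608, -0.1251, 0.1352]
ee_rot: [-0.001, 0.24, 0.971, 0.0]
contact_force: [0.1, -0.3, -2.4]
width: 0.0134
gripper_force: 59.4
```

```bash
python3 - <<'E'
from h import *
togo([.6087,-.1268,.1219],152.3)
E
```

```text
t 7.82 pos [ 0.608  -0.1251  0.1352] yaw 152.17 tilt [-0.002  0.001 -1.   ] F [ 0.1 -0.3 -2.4] M [-0.05  0.04 -0.04] w 0.0134 59.38744604587555
shift [-1.4 -1.2 13.3] turn -0.13
```

Call:
apply_moves(
  deltas=[10,0,0,3,0,10,0,0,6,0,10,0,0,9,0,10,0,0,12,0,10,0,0,12,0],
)

```text
clock: 8.23
position: [0.6082, -0.1252, 0.1236]
ee_rot: [-0.001, 0.24, 0.971, 0.0]
contact_force: [-0.4, -0.6, -2.2]
width: 0.0134
gripper_force: 59.4
```

```bash
python3 - <<'E'
from h import *
togo([.6087,-.1268,.1219],152.3)
E
```

```text
t 8.23 pos [ 0.6082 -0.1252  0.1236] yaw 152.17 tilt [-0.001  0.001 -1.   ] F [-0.4 -0.6 -2.2] M [ 0.02  0.01 -0.01] w 0.0134 59.407015442848206
shift [-1.2 -1.2  1.7] turn -0.13
```

Call:
apply_moves(
  deltas=[10,0,0,1,0,10,0,0,2,0,10,0,0,3,0,10,0,0,3,0],
)

```text
clock: 8.57
position: [0.6088, -0.1253, 0.1221]
ee_rot: [0.0, 0.24, 0.971, 0.0]
contact_force: [-2.5, 0.8, 2.4]
width: 0.0134
gripper_force: 60.0
```

```bash
python3 - <<'E'
from h import *
togo([.6087,-.1268,.1219],152.3)
E
```

```text
t 8.57 pos [ 0.6088 -0.1253  0.1221] yaw 152.17 tilt [ 0.001 -0.    -1.   ] F [-2.5  0.8  2.4] M [0.07 0.24 0.02] w 0.0134 60.018006563186646
shift [-0.6 -1.3  0.2] turn -0.13
```

Call:
apply_moves(
  deltas=[35,0,0,0,0,35,0,0,0,0,35,0,0,0,0,35,0.5,-0.3,-1,0,35,0.5,-0.3,-1,0],
)

```text
clock: 8.98
position: [0.6081, -0.1254, 0.1225]
ee_rot: [0.0, 0.24, 0.971, 0.0]
contact_force: [-0.1, 0.2, 0.7]
width: 0.0348
gripper_force: 0.0
```

```bash
python3 - <<'E'
from h import *
togo([.6087,-.1268,.1219],152.3)
im=get_image("wrist");s=get_image("scene");t=get_image("top")
st=get_state();M=rot(st["ee_rot"]);p=st["position"]
r=seg(im,"red",.145,[.607,-.126,.14],.07);print(r, M.T@(np.r_[r["mean"],p[2]]-p))
u=proj(s,[.607,-.126,.06]).astype(int)
a=s["frame"][u[1]-35:u[1]+35,u[0]-40:u[0]+40,::-1]
cv2.imwrite("pics/c6.png",cv2.hconcat([cv2.resize(im["frame"][120:330,220:440,::-1],(419,400)),cv2.resize(a,(380,400),interpolation=cv2.INTER_CUBIC)]))
E
```

```text
t 8.98 pos [ 0.6081 -0.1254  0.1225] yaw 152.17 tilt [ 0. -0. -1.] F [-0.1  0.2  0.7] M [-0.01  0.    0.01] w 0.0348 0.0
shift [-1.2 -1.   0.6] turn -0.13
{'n': 4058, 'mean': array([ 0.59835476, -0.11909031], dtype=float32), 'rect': array([ 599.6, -119.8]), 'size': array([12.7, 65.4]), 'yaw': np.float32(152.06793), 'pca': np.float64(152.23673379394137)} [ 1.15557667e-02  1.01305428e-03 -1.57043785e-06]
```

View pics/c6.png

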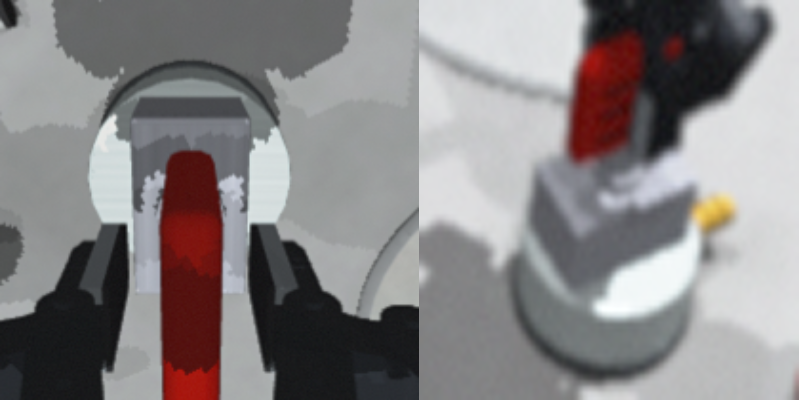

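Call:
apply_moves(
  deltas=[10,0,0,0,0,10,0,0,0,0,10,0,0,0,0,10,0,0,0,0,10,0,0,0,6,10,0,0,0,12,10,0,0,0,18,10,0,0,0,24,10,0,0,0,30,10,0,0,0,36,10,0,0,0,42,10,0,0,0,48],
  squeeze=80,
)

```text
clock: 10.13
position: [0.6092, -0.1245, 0.1225]
ee_rot: [0.001, 0.616, 0.787, 0.001]
contact_force: [2.6, 1.2, -0.6]
width: 0.0133
gripper_force: 78.0
```

```bash
python3 - <<'E'
from h import *
togo([.6081,-.1254,.1225],54.2);print(get_state()["qpos"].round(2))
E
```

```text
t 10.13 pos [ 0.6092 -0.1245  0.1225] yaw 103.89 tilt [ 0.002  0.001 -1.   ] F [ 2.6  1.2 -0.6] M [ 0.4  -0.45  0.24] w 0.0133 78.01809310913086
shift [-0.6 -1.2 -0. ] turn 49.69
[-0.31  0.43  1.59  0.    1.12 -0.56]
```

Call:
apply_moves(
  deltas=[10,0,0,1,6,10,0,0,1,12,10,0,0,1,18,10,0,0,1,24,10,0,0,1,30,10,0,0,1,36,10,0,0,1,42,10,0,0,1,48,10,0,0,1,50,10,0,0,1,50,10,0,0,1,50],
)

```text
clock: 11.05
position: [0.6098, -0.1255, 0.1225]
ee_rot: [0.001, 0.89, 0.456, 0.002]
contact_force: [3.4, 0.3, 4.0]
width: 0.0129
gripper_force: 78.7
```

```bash
python3 - <<'E'
from h import *
togo([.6081,-.1254,.1225],54.2)
E
```

```text
t 11.05 pos [ 0.6098 -0.1255  0.1225] yaw 54.22 tilt [ 0.004 -0.    -1.   ] F [3.4 0.3 4. ] M [ 0.11 -0.5   0.03] w 0.0129 78.68829488754272
shift [-0.9 -1.4 -0. ] turn 0.02
```

Call:
apply_moves(
  deltas=[40,0,0,0,0,40,0,0,0,0,40,0,0,0,0,40,0,0,0,0,40,0,0,-10,0,40,0,0,-40,0,40,0,0,-75,0,40,0,0,-110,0,40,0,0,-110,0,40,0,0,-110,0],
)

```text
clock: 11.88
position: [0.6093, -0.1258, 0.2348]
ee_rot: [0.002, 0.89, 0.455, 0.002]
contact_force: [-0.6, 0.1, 0.0]
width: 0.0399
gripper_force: 0.0
```

```bash
python3 - <<'E'
from h import *
togo([.6081,-.1254,.1225],54.2)
im=get_image("wrist");s=get_image("scene")
r=seg(im,"red",.145,[.607,-.126,.14],.07);print(r)
u=proj(s,[.607,-.126,.08]).astype(int)
a=s["frame"][u[1]-35:u[1]+35,u[0]-40:u[0]+40,::-1]
cv2.imwrite("pics/c7.png",cv2.hconcat([cv2.resize(im["frame"][100:310,220:440,::-1],(419,400)),cv2.resize(a,(380,400),interpolation=cv2.INTER_CUBIC)]))
E
```

```text
t 11.88 pos [ 0.6093 -0.1258  0.2348] yaw 54.17 tilt [ 0.006 -0.002 -1.   ] F [-0.6  0.1  0. ] M [ 0.02 -0.02 -0.05] w 0.0399 0.0
shift [ -0.6  -1.9 112.3] turn -0.03
{'n': 1138, 'mean': array([ 0.6132408 , -0.12062251], dtype=float32), 'rect': array([ 613. , -121.2]), 'size': array([61.9, 12.5]), 'yaw': np.float32(53.684673), 'pca': np.float64(54.653813748459186)}
```

View pics/c7.png

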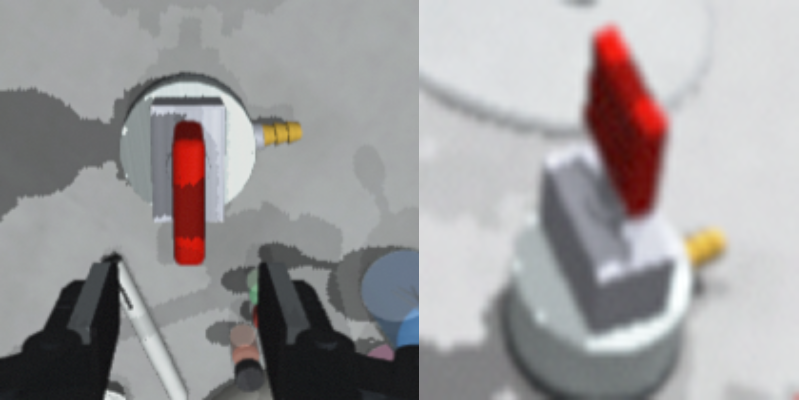

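The key stands upright with its rim on the disc. The handle has turned from about 152° to 54°, and the gripper is clear of it.

```bash
python3 -c "
from rig import *
print(sign_off())"
```

```text
the job is handed in; nothing more can be done
None
```

The key stands upright and fully home on the brass plug, and I turned it about 98° clockwise, which should be roughly 90° at the plug allowing for the 8° of play. The black plug was not touched, and the job was handed in at about 12 s.

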